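Set a relief panel in the carving board and clamp it

ROBOT

A 6-joint arm with a two-finger parallel gripper is mounted at the origin on the work surface. World frame = base frame: x ahead of the robot, y to its left, z up, the work surface at z = 0. Lengths are in mm, angles in rad, forces in N, time in s.
With the tool pointing down it reaches from about 325 to 775 mm from the base axis. Payload 9.3 kg.
Tool frame: the origin (TCP) lies at the very end of the fingers, on their centre line; the grasp point (between the pads) lies 19 mm behind it (robot.pinch_z is the distance from the TCP to the grasp point, in mm); z points along the fingers, y is the line along which they close (so a half turn about z gives the same grasp; the last joint's range is limited). The gripper opens to 85 mm and grips with 20 to 120 N. Pads are 22 mm wide; open, the fingers measure 114 mm over their backs; the gripper's body (76 mm by 85 mm) begins 54 mm behind the grasp point. The pads swing forward as they close: fully open they stand 13 mm farther back than shut.
Start: joints at [-0.153, 0.259, 0.021, 1.334, 0, 1.418], TCP at [549.997, -0.004, 204.479] pointing down, gripper open.
Joint ranges: [-3.04, 3.04], [-0.91, 1.82], [-1.04, 1.36], [-1.92, 1.95], [-1.52, 1.45], [-3.14, 3.14]. Speed limits (rad/s): [2.22, 2.22, 2.79, 3.14, 3.14, 3.14].

INTERFACE

Orientations are given as a unit quaternion [w, x, y, z].
In Python, from station import robot, viewer, workorder gives the robot as it stands. The module is installed in compiled form; this text tells all that it offers.
- The arm moves only by the tool servo_tool, never from a script. Its argument "motion" is a list of rows, each an object with "dp": the shift along the tool's x, y, z scaled (see below), a list of three; "turn": the turn, a rotation vector about the tool's x, y, z scaled (see below), a list of three. In form: [{"dp": [x, y, z], "turn": [rx, ry, rz]}, ...]. A call has exactly 8 rows; each row is the pose to reach, as a shift and turn from the pose commanded when the call began, along the tool's axes at that moment; what a row does not reach only later rows make up. The controller multiplies each number of a shift by 0.25 m and each number of a turn by 90 degrees. A row lasts 1/8 s, in which the tool goes at most 62.5 mm and 10.7 degrees, less where a joint would pass 70% of its speed; a pose out of reach is approached as far as the arm can. A call with a number of a shift or a turn outside -1 to 1 is refused whole. A call with a gripper value outside its range is refused whole. "hand" is the opening, from -1 (shut) to 1 (fully open), set as the call begins (left out, the last holds). The fingers move at their own pace and stop on an object; "force" is the grip in N (left out, the last holds). Time passes only in rows, so rows that repeat a pose let the fingers close, or fill a call up. It gives the time, the measured TCP pose, the force, the opening and the grip force at its end, in the units of the state.
- robot.sense(): the state, without advancing time (a new reading comes with each control period).
- viewer.capture(name): name is "scene" or "side" or "wrist"; returns the picture (420x560x3 uint8, red, green, blue); there is no depth.
- viewer.camera_model(name): a dict with "mtx" (3x3 intrinsics, pixels), "camera_from_world" (4x4, takes a point from world to camera coordinates); the wrist camera has in their place "tool_from_camera" (4x4, takes a point from camera to tool coordinates, whose origin is the TCP and whose axes are the flange's). Camera axes: x right, y up, looking along -z (the intrinsics and any distortion apply to the point x, -y, -z); pixel columns grow to the right and rows downward; lengths in mm; the calibration is good to about 2 mm. A picture is of the moment at which its call begins: read the wrist's pose just before it. camera_model takes no time and is no camera call.
- workorder.finish_job(): hands the job in; it is judged then, once.
The state is a dict: "clock": time; "joint_pos": joint angles; "joint_velocities": joint speeds; "joint_efforts": joint torques, N m; "position": TCP position; "eef_rot": TCP orientation; "ft_force": force on the tool from outside, world axes, zero at the start; "ft_torque": the same for the moment, N m; "width": finger opening in mm; "gripper_force": force on a finger pad.
Only numpy, scipy, OpenCV 4.12 (cv2) and the standard library are available. Lean on these libraries where they do the work, as an engineer would, in place of code of your own. Each camera call takes 0.05 s, during which the arm holds its last target. There are 200 camera calls.

TASK

Get the carved panel ready for carving without picking it up: with the fingertips, push it along the board until its far long edge lies flush along the fence and its left end is up against the stop. Then push the red lever of the cam clamp round anticlockwise until the cam grips the panel tight, and let go. The panel must only slide, never be lifted or tipped, and the tools and other things on and around the board must be left where they are.

Things in the scene. Friction and masses are not known exactly. Their poses are not given: they have to be found in the camera images.
- board: Light plywood carving board bolted to the bench, 340 (its x) x 440 (its y) x 18 thick. Origin: centre of its underside, on the bench; x away from the robot, y left, z up; turned up to 9 degrees. Its oak fence and stop form an inside corner at far left. A panel that is home has its origin at x 70, y 65, z 18 in this frame and its axes along the board's.
- fence: Long straight oak cleat along the far side of the board, 25 x 360 x 20 high, fixed. Origin: centre of its underside. Its near face, against which the panel goes, is at x = 125 in the board's frame.
- stop: Short oak cleat at the left end of the board, square to the fence, 140 x 25 x 20 high, fixed. Origin: centre of its underside. Its right face, against which the panel's end goes, is at y = 150 in the board's frame.
- panel: Dark brown part-carved wooden relief panel, loose, flat on the board: 110 (its x) x 170 (its y) x 24 thick, square edges; the carving rises 12 more in the middle. About 0.3 kg, slides with a few N. Origin: centre of underside; x away from the robot, y left. Starts right of the cam, short of fence and stop, up to 10 degrees askew.
- cam (a joint): Angle of the red cam clamp, rad, growing anticlockwise from above, stops at 0 and 1.9. A round eccentric (radius 30, centre 10 off the pivot) on a vertical bolt. Starts open, 0 to 0.3, with 7 of clearance to a panel that is home; bears on its near edge from about 1.37, and 8 to 12 N on the lever makes it tight, near 1.41, where it stops hard. Stiff hinge: stays where left.
- cam_pivot (a point): Pivot axis of the cam clamp, at mid-height of the cam, 12 above the board's top; at x -13, y 95 in the board's frame.
- cam_lever (a point): Point in the middle of the red lever, 75 from the pivot, 12 above the board's top. The lever is a bar 16 wide, its upper face 20 above the board, with a black knob (24 wide, 28 high) 100 from the pivot. From the pivot it points at 175 degrees + joint angle from the board's x: to the robot when open, to the right when tight.
- gouge: carving gouge lying on the near right part of the carving board along its near edge, turned pale handle and bright blade, 245 long, up to 28 high; bystander, origin under the ferrule
- wax_tin: round green tin, 47 diameter, 24 high, on the near left corner of the carving board; bystander, origin centre of underside
- mallet: round wooden carver's mallet standing on its head on the bench left of the board, head 84 diameter, 232 high; bystander, origin centre of underside
- chisel: flat chisel lying on the bench to the right, 245 long; bystander, origin under the ferrule
- whetstone: grey stone in a wooden block, 220 x 75 x 39, on the bench to the right; bystander, origin centre of underside
- brush_tin: metal can of brushes and pencils, 72 diameter, 170 high with its contents, on the bench to the far left; bystander, origin centre of underside
- rosette: small round carved flower, 60 diameter, 26 high, on the bench to the left; bystander, origin centre of underside
Mind the look-alikes: they are no part of the job. Of the things like the panel, leave any that is blue; of the rest the smaller one is meant.

How it is judged:
By the outcome, as a careful person would: the job done as asked, in the order asked, and still so for the second after the job is handed in, with the robot touching nothing.
It also fails if it takes over 64 s, if anything falls off the work surface, if the arm or the gripper's body presses on something with over 40 N, if the wrist force passes 120 N, or if a joint passes its speed limit or range.

## Working session

There is one attempt and no reset: what is moved stays moved. The work goes in short steps, Python scripts to look and compute and a tool call to move; the robot and the scene stay as the last step left them, time stands still between calls to the robot, and variables do not carry over. Pictures are saved under pics/ and viewed, at most 10 in all, crops included, and the job is handed in when it is done.

Besides the shell and the picture viewer there is one more tool, called by a JSON object that holds its "fn" and its "kwargs", one argument or row to a line. servo_tool: Moves the arm, as the interface text tells. Shifts and turns lie within -1 to 1; 1 stands for 0.25 m of shift or 90 degrees of turn. Its arguments: {"type":"object","properties":{"motion":{"type":"array"},"hand":{"type":"number"},"force":{"type":"number"}},"required":["motion"]}

```bash
mkdir -p pics
python3 - <<'E'
from station import robot,viewer,workorder
import cv2,numpy as np
s=robot.sense();print(s)
ims=[viewer.capture(n) for n in("scene","side","wrist")]
for n,i in zip(("scene","side","wrist"),ims):
    cv2.imwrite(f"pics/{n}0.png",i[:,:,::-1]);print(n,{k:np.round(v,3).tolist() if not isinstance(v,str) else v for k,v in viewer.camera_model(n).items()})
big=cv2.resize(ims[0],None,fx=1.42,fy=1.42,interpolation=cv2.INTER_CUBIC);cv2.imwrite("pics/sb.png",big[:,:,::-1])
E
```

```text
{'clock': 0.0, 'joint_pos': array([-1.52597179e-01,  2.59188879e-01,  2.07385310e-02,  1.33369529e+00,
       -2.23228613e-05,  1.41818264e+00]), 'joint_velocities': array([ 0.00026365,  0.00054258, -0.00246695, -0.00089108, -0.00183859,
        0.00021928]), 'joint_efforts': array([-2.65873996e-04, -5.55637658e+01,  3.44536042e+01,  1.31759423e-02,
       -2.94380488e-04,  4.47349430e-05]), 'position': array([5.49673681e+02, 3.97853535e-02, 2.03858850e+02]), 'eef_rot': array([-5.37428539e-04,  7.07100778e-01,  7.07112463e-01, -4.07991956e-04]), 'ft_force': array([ 0.18683121, -0.31409105, -0.63983479]), 'ft_torque': array([0.00304071, 0.00709232, 0.0171522 ]), 'gripper_force': 0.0, 'width': 85.1153772947257}
scene {'mtx': [[385.158, 0.0, 271.065], [0.0, 385.158, 204.826], [0.0, 0.0, 1.0]], 'camera_from_world': [[-0.043, 0.999, -0.005, 28.476], [-0.849, -0.034, 0.527, 359.51], [0.526, 0.027, 0.85, -1305.354], [0.0, 0.0, 0.0, 1.0]]}
side {'mtx': [[403.817, 0.0, 285.09], [0.0, 403.817, 204.06], [0.0, 0.0, 1.0]], 'camera_from_world': [[0.962, -0.274, 0.022, -440.615], [0.138, 0.552, 0.822, -101.65], [-0.237, -0.788, 0.569, -997.624], [0.0, 0.0, 0.0, 1.0]]}
wrist {'mtx': [[362.181, 0.0, 279.335], [0.0, 362.181, 208.988], [0.0, 0.0, 1.0]], 'tool_from_camera': [[0.001, 0.962, 0.274, 68.997], [1.0, -0.001, 0.001, -0.214], [0.001, 0.274, -0.962, -168.231], [0.0, 0.0, 0.0, 1.0]]}
```

View pics/sb.png

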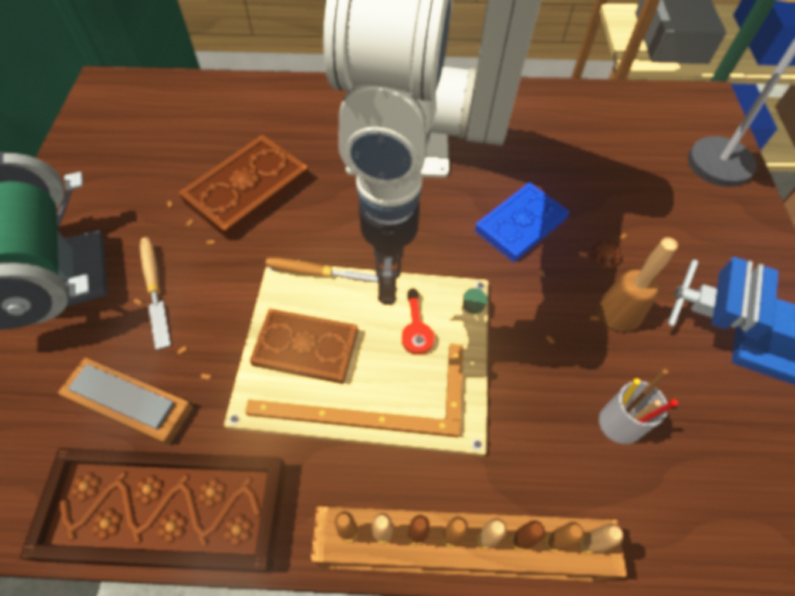

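View pics/wrist0.png

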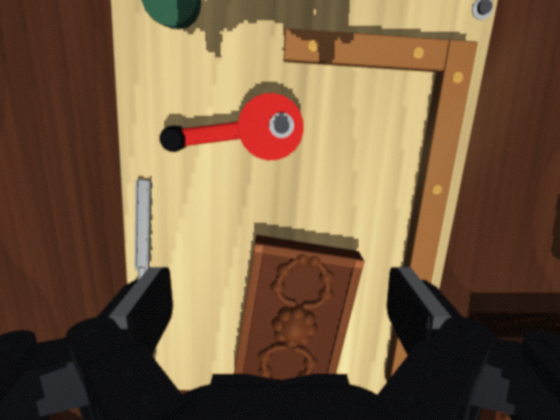

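Candidates for the panel, in picture sb.png: the brown panel on the board (303,345), a larger brown panel on the bench (245,183), the blue one (522,220) and a big framed relief (155,510). Blue is excluded. The one on the board is the smaller brown one, and it also lies right of the cam, so it fits. The wrist view shows the panel's left end at row ~245, the cam at (270,126), the knob at (172,138), the fence at columns 390–470 and the stop at rows 30–70.

```bash
cat > h.py <<'E'
import numpy as np,cv2
from scipy.spatial.transform import Rotation as R
def rot(q): return R.from_quat(np.r_[q[1:],q[0]]).as_matrix()
def cam(viewer,name,s=None):
    m=viewer.camera_model(name);K=np.array(m["mtx"])
    if name=="wrist":
        T=np.eye(4);T[:3,:3]=rot(s["eef_rot"]);T[:3,3]=s["position"]
        W=T@np.array(m["tool_from_camera"])
    else: W=np.linalg.inv(np.array(m["camera_from_world"]))
    return K,W
def cast(c,uv,z):
    K,W=c;uv=np.atleast_2d(np.asarray(uv,float))
    d=np.c_[(uv[:,0]-K[0,2])/K[0,0],-(uv[:,1]-K[1,2])/K[1,1],-np.ones(len(uv))]@W[:3,:3].T
    o=W[:3,3];return (o+d*((z-o[2])/d[:,2])[:,None])
def proj(c,P):
    K,W=c;p=(np.atleast_2d(P)-W[:3,3])@W[:3,:3]
    return np.c_[K[0,0]*p[:,0]/-p[:,2]+K[0,2],-K[1,1]*p[:,1]/-p[:,2]+K[1,2]]
E
python3 - <<'E'
import cv2,numpy as np
for n,pts in (("scene0",[(213,243),(190,240),(245,228),(220,222),(300,292),(240,290),(160,250),(320,240),(294,240),(110,350),(230,267)]),("wrist0",[(260,300),(255,247),(340,252),(350,300),(430,200),(455,200),(200,200),(350,45),(400,150),(180,290),(415,150),(270,110),(172,138)])):
    h=cv2.cvtColor(cv2.imread(f"pics/{n}.png"),cv2.COLOR_BGR2HSV)
    for p in pts: print(n,p,h[p[1],p[0]])
a=cv2.imread("pics/scene0.png")[180:325,155:355];b=cv2.imread("pics/wrist0.png")[20:395,230:480]
a=cv2.resize(a,(800,580),interpolation=cv2.INTER_CUBIC);cv2.imwrite("pics/crop1.png",a)
E
```

```text
scene0 (213, 243) [ 13 168 196]
scene0 (190, 240) [ 12 174 152]
scene0 (245, 228) [ 15 160 203]
scene0 (220, 222) [ 22 114 241]
scene0 (300, 292) [ 26  86 251]
scene0 (240, 290) [ 16 169 228]
scene0 (160, 250) [ 11 167 119]
scene0 (320, 240) [ 25  91 247]
scene0 (294, 240) [ 15  46 144]
scene0 (110, 350) [ 11 186 129]
scene0 (230, 267) [ 16 150 138]
wrist0 (260, 300) [  9 164  98]
wrist0 (255, 247) [ 10 161 155]
wrist0 (340, 252) [  9 173  34]
wrist0 (350, 300) [ 11 164 129]
wrist0 (430, 200) [ 14 156 165]
wrist0 (455, 200) [ 21  97 198]
wrist0 (200, 200) [ 23  88 233]
wrist0 (350, 45) [ 14 157 164]
wrist0 (400, 150) [ 21  95 211]
wrist0 (180, 290) [ 23  85 235]
wrist0 (415, 150) [ 21  91 228]
wrist0 (270, 110) [  1 209 218]
wrist0 (172, 138) [114  58  22]
```

View pics/crop1.png

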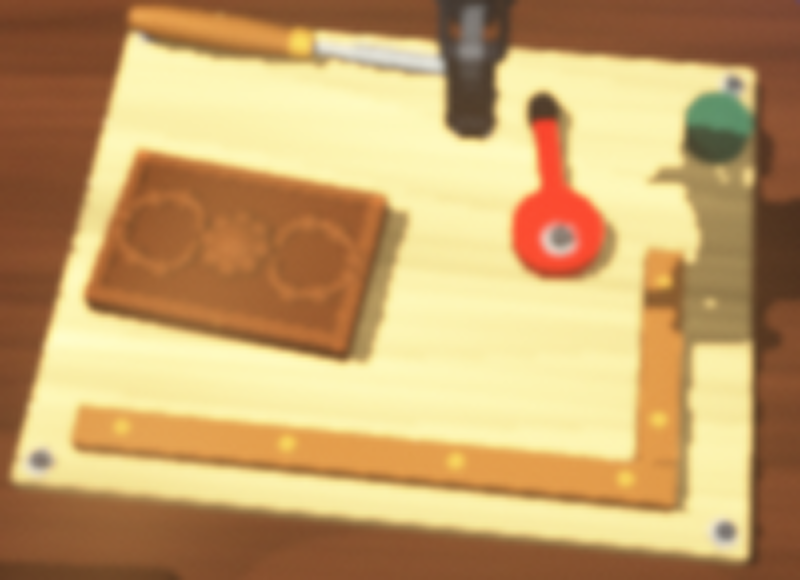

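The crop confirms it: the dark brown panel on the board, with top corners (crop px) at about (140,150), (387,192), (346,343) and (92,295). The fence's near top edge runs (85,405)–(636,457), the stop's right edge (648,250)–(636,457), and the cam bolt is at (560,237). Next I'll refine the edges in both views.

```bash
cat >> h.py <<'E'
def edge(im,a,b,w=5,n=40):
    """refine line a-b by strongest gradient across it; returns two end points"""
    g=cv2.GaussianBlur(im,(0,0),0.8).astype(np.float32)
    a,b=np.array(a,float),np.array(b,float);t=np.linspace(.1,.9,n);p=a+(b-a)*t[:,None]
    nv=np.array([-(b-a)[1],(b-a)[0]])/np.linalg.norm(b-a);o=np.arange(-w,w+.01,.25)
    q=(p[:,None]+nv*o[None,:,None]).astype(np.float32)
    v=cv2.remap(g,q[...,0],q[...,1],cv2.INTER_LINEAR)
    G=np.abs(np.gradient(v,axis=1)).sum(2);k=o[G.argmax(1)]
    c=np.polyfit(t,k,1)
    for _ in range(4):
        r=np.abs(k-np.polyval(c,t));m=r<=max(np.median(r)*2,.3);c=np.polyfit(t[m],k[m],1)
    return np.array([a+nv*np.polyval(c,0),b+nv*np.polyval(c,1)]),m.mean()
def isect(l,m):
    h=lambda p:np.r_[p,1]
    x=np.cross(np.cross(h(l[0]),h(l[1])),np.cross(h(m[0]),h(m[1])));return x[:2]/x[2]
E
python3 - <<'E'
from h import *
from station import robot,viewer
s=robot.sense();print(s["clock"])
S=cam(viewer,"scene");Wc=cam(viewer,"wrist",s)
cr=lambda x,y:(155+x/4,180+y/4)
ims={"s":cv2.imread("pics/scene0.png"),"w":cv2.imread("pics/wrist0.png")}
ang=lambda P:np.degrees(np.arctan2(P[1,1]-P[0,1],P[1,0]-P[0,0]))
def E(n,a,b,w=4): 
    l,m=edge(ims[n],a,b,w); return l
f=E("s",cr(85,405),cr(636,457),2.5);st=E("s",cr(636,455),cr(648,252),2.5)
print("scene fence",cast(S,f,38).round(1).tolist(),ang(cast(S,f,38)),"stop",cast(S,st,38).round(1).tolist(),"corner",cast(S,isect(f,st),38).round(1))
fw=E("w",(441,72),(392,375));sw=E("w",(286,61),(440,71),3)
for z in(38,18):print("wrist fence",z,cast(Wc,fw,z).round(1).tolist(),ang(cast(Wc,fw,z)),"stop",cast(Wc,sw,z).round(1).tolist(),"corner",cast(Wc,isect(fw,sw),z).round(1))
pn=E("s",cr(140,152),cr(387,194),2.5);pl=E("s",cr(387,194),cr(347,348),2.5);pr=E("s",cr(140,152),cr(90,297),2.5);pf=E("s",cr(90,293),cr(345,346),2)
C=[isect(pn,pr),isect(pn,pl),isect(pl,pf),isect(pf,pr)]
print("panel scene NR NL FL FR",C,cast(S,C,42).round(1).tolist())
wl=E("w",(260,246),(362,262),8);wn=E("w",(258,246),(238,370));wf=E("w",(362,262),(335,372))
print("wrist panel px",isect(wl,wn),isect(wl,wf),cast(Wc,[isect(wl,wn),isect(wl,wf)],42).round(1).tolist(),ang(cast(Wc,wn,42)),ang(cast(Wc,wf,42)))
# triangulate heights of NL corner
for name,(us,uw) in {"NL":(C[1],isect(wl,wn)),"FL":(C[2],isect(wl,wf)),"corner":(isect(f,st),isect(fw,sw)),"bolt":(cr(560,237),(282,125)),"knob":(cr(543,105),(172,138))}.items():
    o1,o2=S[1][:3,3],Wc[1][:3,3];d1=cast(S,us,0)[0]-o1;d2=cast(Wc,uw,0)[0]-o2
    t=np.linalg.lstsq(np.c_[d1,-d2],o2-o1,rcond=None)[0];print(name,(o1+t[0]*d1).round(1),(o2+t[1]*d2).round(1))
E
```

```text
0.15
scene fence [[671.6, -227.1, 38.0], [692.3, 102.8, 38.0]] 86.4141539833001 stop [[689.4, 100.4, 38.0], [556.3, 109.5, 38.0]] corner [[692.1 100.2  38. ]]
wrist fence 38 [[691.4, 97.0, 38.0], [672.1, -215.9, 38.0]] -93.52167364778711 stop [[554.7, 105.6, 38.0], [688.0, 97.2, 38.0]] corner [[691.4  97.   38. ]]
wrist fence 18 [[699.9, 98.7, 18.0], [679.4, -233.0, 18.0]] -93.52167364778711 stop [[555.0, 107.8, 18.0], [696.3, 98.9, 18.0]] corner [[699.9  98.6  18. ]]
panel scene NR NL FL FR [array([189.21867312, 216.81368755]), array([253.45530107, 228.90154537]), array([243.0251399 , 267.23604128]), array([174.79505997, 253.53574667])] [[495.6, -222.6, 42.0], [524.7, -51.0, 42.0], [631.4, -69.3, 42.0], [602.0, -242.1, 42.0]]
wrist panel px [257.64044864 243.4251506 ] [364.5324514  259.81743071] [[528.0, -59.9, 42.0], [633.3, -77.0, 42.0]] -97.85209038212139 -99.81678965724039
NL [531.7 -49.9  55.2] [529. -54.  57.]
FL [633.9 -68.6  48. ] [631.3 -73.6  49.6]
corner [691.8 100.3  37.3] [691.8  97.1  37. ]
bolt [552.   56.4  45.8] [551.4  52.9  46. ]
knob [454.9  44.   46.6] [454.1  41.6  47.1]
```

Run:
```python
from h import *
from station import robot,viewer
s=robot.sense();S=cam(viewer,"scene");W=cam(viewer,"wrist",s)
cr=lambda x,y:(155+x/4,180+y/4)
print("gouge far side",cast(S,[cr(130,40),cr(300,57),cr(440,75)],25).round(0).tolist())
print("blade wrist",cast(W,[(150,180),(150,270)],24).round(0).tolist())
g=cv2.inRange(cv2.cvtColor(cv2.imread("pics/scene0.png"),cv2.COLOR_BGR2HSV),(60,60,40),(95,255,255))[180:240,310:355]
ys,xs=np.nonzero(g);print("tin",cast(S,[(310+xs.min(),180+ys.mean()),(310+xs.max(),180+ys.mean()),(310+xs.mean(),180+ys.min()),(310+xs.mean(),180+ys.max())],42).round(0).tolist())
```

```text
gouge far side [[400.0, -246.0, 25.0], [409.0, -125.0, 25.0], [420.0, -27.0, 25.0]]
blade wrist [[423.0, -1.0, 24.0], [413.0, -97.0, 24.0]]
tin [[454.0, 143.0, 42.0], [453.0, 178.0, 42.0], [440.0, 162.0, 42.0], [468.0, 161.0, 42.0]]
```

{"fn": "servo_tool", "kwargs": {
  "motion": [
    {"dp":[-0.07,-0.04,0.04],"turn":[0,0,-0.11]},
    {"dp":[-0.14,-0.08,0.08],"turn":[0,0,-0.22]},
    {"dp":[-0.21,-0.12,0.13],"turn":[0,0,-0.33]},
    {"dp":[-0.28,-0.16,0.18],"turn":[0,0,-0.44]},
    {"dp":[-0.36,-0.2,0.23],"turn":[0,0,-0.55]},
    {"dp":[-0.43,-0.24,0.28],"turn":[0,0,-0.66]},
    {"dp":[-0.5,-0.27,0.33],"turn":[0,0,-0.77]},
    {"dp":[-0.56,-0.292,0.36],"turn":[0,0,-0.88]}
  ],
  "hand": 0.2
}}

```text
clock: 1.15
position: [476.3, -140.5, 113.7]
eef_rot: [-0.0, 0.091, 0.996, 0.0]
ft_force: [0.1, 0.4, 1.4]
width: 51.4
gripper_force: 0.0
```

{"fn": "servo_tool", "kwargs": {
  "motion": [
    {"dp":[0,0,0],"turn":[0,0,-0.08]},
    {"dp":[0,0,0.0],"turn":[0,0,-0.08]},
    {"dp":[0,0,0.05],"turn":[0,0,-0.08]},
    {"dp":[0,0,0.1],"turn":[0,0,-0.08]},
    {"dp":[0,0,0.15],"turn":[0,0,-0.08]},
    {"dp":[0,0,0.2],"turn":[0,0,-0.08]},
    {"dp":[0,0,0.2],"turn":[0,0,-0.08]},
    {"dp":[0,0,0.2],"turn":[0,0,-0.08]}
  ]
}}

```text
clock: 2.15
position: [477.2, -140.1, 64.6]
eef_rot: [0.0, 0.031, 1.0, -0.0]
ft_force: [-0.4, -1.4, -0.3]
width: 51.1
gripper_force: 0.0
```

{"fn": "servo_tool", "kwargs": {
  "motion": [
    {"dp":[0,0,0.04],"turn":[0,0,0]},
    {"dp":[0,0,0.08],"turn":[0,0,0]},
    {"dp":[0,0,0.12],"turn":[0,0,0]},
    {"dp":[0,0,0.158],"turn":[0,0,0]},
    {"dp":[-0.03,0,0.158],"turn":[0,0,0]},
    {"dp":[-0.05,0,0.158],"turn":[0,0,0]},
    {"dp":[-0.07,0,0.158],"turn":[0,0,0]},
    {"dp":[-0.08,0,0.158],"turn":[0,0,0]}
  ]
}}

```text
clock: 3.15
position: [497.5, -141.3, 25.1]
eef_rot: [0.0, 0.031, 1.0, -0.0]
ft_force: [1.0, 0.5, -0.1]
width: 51.0
gripper_force: 0.0
```

{"fn": "servo_tool", "kwargs": {
  "motion": [
    {"dp":[-0.02,0,0],"turn":[0,0,0]},
    {"dp":[-0.04,0,0],"turn":[0,0,0]},
    {"dp":[-0.06,0,0],"turn":[0,0,0]},
    {"dp":[-0.08,0,0],"turn":[0,0,0]},
    {"dp":[-0.1,0,0],"turn":[0,0,0]},
    {"dp":[-0.12,0,0],"turn":[0,0,0]},
    {"dp":[-0.14,0,0],"turn":[0,0,0]},
    {"dp":[-0.16,0,0],"turn":[0,0,0]}
  ]
}}

```text
clock: 4.15
position: [537.2, -143.8, 25.0]
eef_rot: [-0.0, 0.031, 1.0, 0.0]
ft_force: [-0.6, 0.1, -0.3]
width: 51.3
gripper_force: 0.0
```

```bash
cat > look.py <<'E'
import sys,cv2,numpy as np
from station import viewer
a=viewer.capture("scene")[:,:,::-1];b=viewer.capture("side")[:,:,::-1]
t=sys.argv[1];cv2.imwrite(f"pics/s{t}.png",a);cv2.imwrite(f"pics/d{t}.png",b)
a=cv2.resize(a[180:325,155:355],(800,580),interpolation=cv2.INTER_CUBIC)
cv2.imwrite(f"pics/v{t}.png",a)
E
python3 look.py 1
```

```text
(no output)
```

View pics/v1.png

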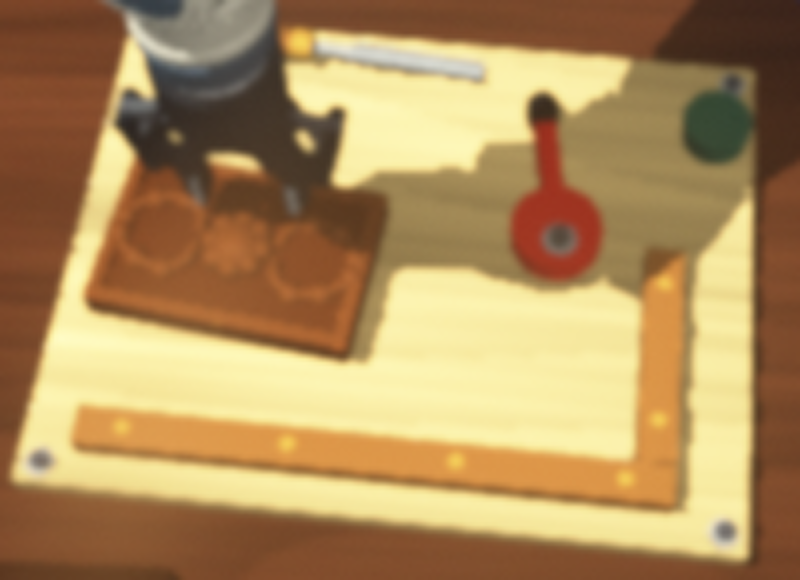

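The scene shows the panel has not moved: corners still at (140,150), (387,192), (346,345) and (90,297). The fingertips, at about (200,195) and (290,208), appear to be over its near edge. I'll check the side view.

Run:
```python
from h import *
from station import robot,viewer
s=robot.sense();print(s["position"],s["ft_force"])
D=cam(viewer,"side");S=cam(viewer,"scene")
p=proj(D,[[560,-140,40]])[0];print(p)
u,v=int(p[0])-100,int(p[1])-80;u=max(u,0);v=max(v,0)
im=cv2.imread("pics/d1.png")[v:v+145,u:u+200];print(u,v,im.shape)
cv2.imwrite("pics/dv1.png",cv2.resize(im,None,fx=4,fy=4,interpolation=cv2.INTER_CUBIC))
print("tcp in scene crop",(proj(S,s["position"])[0]-[155,180])*4,"in side crop",(proj(D,s["position"])[0]-[u,v])*4)
```

```text
[ 537.41150533 -143.86756264   24.94155636] [ 0.36666833 -0.06768954 -0.56696237]
[340.57426151 231.80653458]
240 151 (145, 200, 3)
tcp in scene crop [251.61618189 220.09079471] in side crop [368.2752528  351.77437185]
```

View pics/dv1.png

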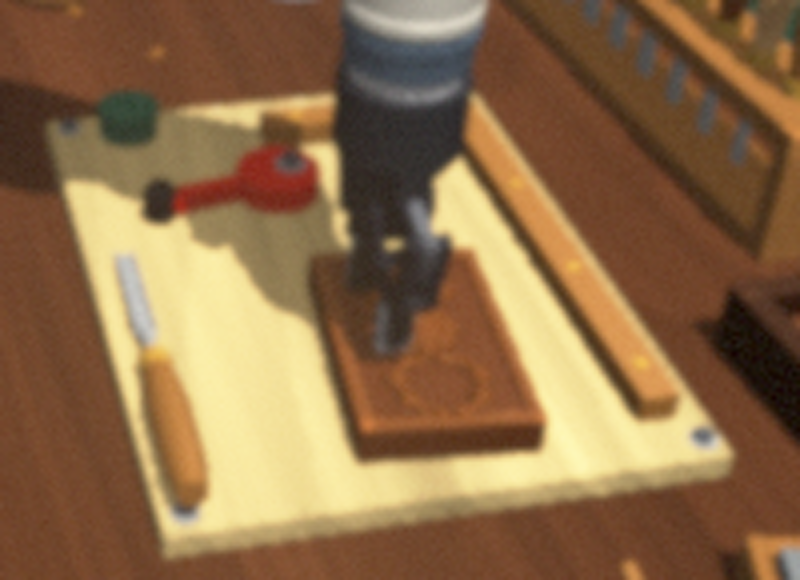

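```bash
cat >> h.py <<'E'
def tri(c1,u1,c2,u2):
    o1,o2=c1[1][:3,3],c2[1][:3,3];d1=cast(c1,u1,-500)[0]-o1;d2=cast(c2,u2,-500)[0]-o2
    t=np.linalg.lstsq(np.c_[d1,-d2],o2-o1,rcond=None)[0];a,b=o1+t[0]*d1,o2+t[1]*d2
    return ((a+b)/2).round(1),np.linalg.norm(a-b).round(1)
E
python3 - <<'E'
from h import *
from station import viewer
S=cam(viewer,"scene");D=cam(viewer,"side")
for n,a,b in (("tipR",(200,200),(390,352)),("NR",(140,152),(360,432)),("FR",(90,295),(543,420)),("FL",(346,345),(473,250)),("NL",(387,194),(313,257)),("fenceNR",(82,405),(642,400)),("boardFR",(15,483),(732,462)),("bolt",(560,237),(290,162)),("knob",(543,105),(160,195))):
    print(n,tri(S,(155+a[0]/4,180+a[1]/4),D,(240+b[0]/4,151+b[1]/4)))
E
```

```text
tipR (array([ 536.9, -174.2,   49.3]), np.float64(0.3))
NR (array([ 498.6, -222.2,   37.9]), np.float64(4.0))
FR (array([ 603.5, -238.5,   38.2]), np.float64(6.9))
FL (array([632.1, -76. ,  40.4]), np.float64(8.9))
NL (array([527. , -57.9,  40.9]), np.float64(8.5))
fenceNR (array([ 672.6, -232.3,   32.5]), np.float64(5.7))
boardFR (array([ 714.6, -271.2,    8.3]), np.float64(6.2))
bolt (array([551.5,  54.9,  39.3]), np.float64(6.0))
knob (array([451.9,  42.4,  36. ]), np.float64(7.0))
```

The tips stand about 20 mm above the TCP at this opening, so they glided over the panel without touching it. I'll back off, shut the fingers and check the tip height.

{"fn": "servo_tool", "kwargs": {
  "motion": [
    {"dp":[0,0,-0.04],"turn":[0,0,0]},
    {"dp":[0,0,-0.08],"turn":[0,0,0]},
    {"dp":[0.06,0,-0.1],"turn":[0,0,0]},
    {"dp":[0.12,0,-0.1],"turn":[0,0,0]},
    {"dp":[0.18,0,-0.1],"turn":[0,0,0]},
    {"dp":[0.24,0,-0.1],"turn":[0,0,0]},
    {"dp":[0.24,0,-0.1],"turn":[0,0,0]},
    {"dp":[0.24,0,-0.1],"turn":[0,0,0]}
  ]
}}

```text
clock: 5.25
position: [477.3, -140.2, 50.1]
eef_rot: [0.0, 0.032, 1.0, -0.0]
ft_force: [-0.3, -0.7, -0.0]
width: 50.8
gripper_force: 0.0
```

{"fn": "servo_tool", "kwargs": {
  "motion": [
    {"dp":[0,0,0],"turn":[0,0,0]},
    {"dp":[0,0,0],"turn":[0,0,0]},
    {"dp":[0,0,0],"turn":[0,0,0]},
    {"dp":[0,0,0],"turn":[0,0,0]},
    {"dp":[0,0,0.03],"turn":[0,0,0]},
    {"dp":[0,0,0.06],"turn":[0,0,0]},
    {"dp":[0,0,0.1],"turn":[0,0,0]},
    {"dp":[0,0,0.1],"turn":[0,0,0]}
  ],
  "hand": -1,
  "force": 20
}}

```text
clock: 6.25
position: [476.4, -139.7, 23.9]
eef_rot: [-0.001, 0.031, 1.0, 0.0]
ft_force: [-0.0, 0.4, 0.3]
width: -0.0
gripper_force: 0.0
```

```bash
python3 look.py 2
python3 - <<'E'
import cv2,numpy as np
a=cv2.imread("pics/s2.png")[180:325,155:355];b=cv2.imread("pics/d2.png")[151:296,220:420]
cv2.imwrite("pics/v2.png",cv2.resize(np.vstack([a,b]),None,fx=2.05,fy=2.05,interpolation=cv2.INTER_CUBIC))
E
```

```text
(no output)
```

View pics/v2.png

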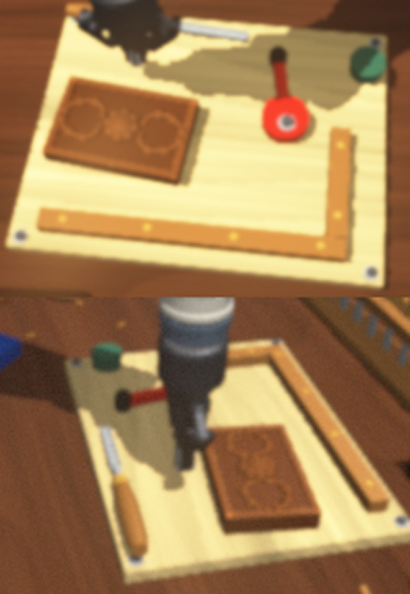

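The scene (top) shows the tip at (137,63) just short of the panel's near edge. The side view (bottom) shows it at (185,468). I'll triangulate the tip.

Run:
```python
from h import *
from station import viewer,robot
S=cam(viewer,"scene");D=cam(viewer,"side");p=robot.sense()["position"]
print(p,tri(S,(221.8,210.7),D,(310.2,234.4)),proj(S,p),proj(D,p))
```

```text
[ 476.9181629  -139.98016019   24.80543696] (array([ 478.9, -138.7,   48.3]), np.float64(3.9)) [[221.95581736 215.0928385 ]] [[308.35444317 241.93473784]]
```

{"fn": "servo_tool", "kwargs": {
  "motion": [
    {"dp":[0,0,0.008],"turn":[0,0,0]},
    {"dp":[0,0,0.016],"turn":[0,0,0]},
    {"dp":[0,0,0.02],"turn":[0,0,0]},
    {"dp":[0,0,0.023],"turn":[0,0,0]},
    {"dp":[0,0,0.025],"turn":[0,0,0]},
    {"dp":[0,0,0.028],"turn":[0,0,0]},
    {"dp":[0,0,0.031],"turn":[0,0,0]},
    {"dp":[0,0,0.034],"turn":[0,0,0]}
  ]
}}

```text
clock: 7.35
position: [477.0, -140.0, 16.4]
eef_rot: [0.0, 0.031, 1.0, -0.0]
ft_force: [0.0, -0.5, 0.5]
width: 0.0
gripper_force: 0.0
```

{"fn": "servo_tool", "kwargs": {
  "motion": [
    {"dp":[0,0,0.005],"turn":[0,0,0]},
    {"dp":[0,0,0.01],"turn":[0,0,0]},
    {"dp":[0,0,0.015],"turn":[0,0,0]},
    {"dp":[0,0,0.019],"turn":[0,0,0]},
    {"dp":[0,0,0.023],"turn":[0,0,0]},
    {"dp":[0,0,0.026],"turn":[0,0,0]},
    {"dp":[0,0,0.029],"turn":[0,0,0]},
    {"dp":[0,0,0.032],"turn":[0,0,0]}
  ]
}}

```text
clock: 8.35
position: [477.0, -140.0, 8.4]
eef_rot: [0.0, 0.031, 1.0, -0.0]
ft_force: [0.1, 0.8, 0.5]
width: 0.2
gripper_force: 0.0
```

```bash
python3 look.py 3
python3 - <<'E'
from h import *
from station import viewer,robot
s=robot.sense();print(s["position"],s["ft_force"],s["joint_pos"])
a=cv2.imread("pics/s3.png")[185:245,180:260];b=cv2.imread("pics/d3.png")[190:250,270:350]
cv2.imwrite("pics/v3.png",cv2.resize(np.vstack([a,b]),None,fx=4.9,fy=4.9,interpolation=cv2.INTER_CUBIC))
p=s["position"];S=cam(viewer,"scene");D=cam(viewer,"side")
for z in(0,20):print(z,(proj(S,p+[0,0,z])-[180,185])*4.9,(proj(D,p+[0,0,z])-[270,190])*4.9+[0,294])
E
```

```text
[ 476.95069626 -139.97828587    8.38433258] [ 0.24593921  0.2232454  -1.00644405] [-4.54463634e-01  3.13164439e-01 -4.43412554e-01  8.14384555e-01
  6.27504986e-06 -3.91640232e-01]
0 [[208.92334299 162.37139313]] [[186.21057294 573.55838703]]
20 [[204.8397892  144.21307199]] [[188.39136251 542.93574391]]
```

View pics/v3.png

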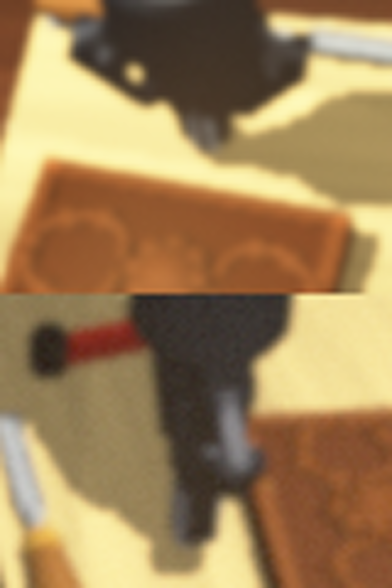

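The view puts the tip about 19 mm above the reported TCP: scene (212,150), side (190,542). A reported z of about 6 therefore puts the tip about 7 mm above the board, low on the panel's edge. Pushing.

{"fn": "servo_tool", "kwargs": {
  "motion": [
    {"dp":[-0.02,0,0.01],"turn":[0,0,0]},
    {"dp":[-0.04,0,0.01],"turn":[0,0,0]},
    {"dp":[-0.06,0,0.01],"turn":[0,0,0]},
    {"dp":[-0.08,0,0.01],"turn":[0,0,0]},
    {"dp":[-0.1,0,0.01],"turn":[0,0,0]},
    {"dp":[-0.12,0,0.01],"turn":[0,0,0]},
    {"dp":[-0.14,0,0.01],"turn":[0,0,0]},
    {"dp":[-0.16,0,0.01],"turn":[0,0,0]}
  ]
}}

```text
clock: 9.45
position: [517.2, -142.5, 6.0]
eef_rot: [-0.0, 0.031, 1.0, 0.0]
ft_force: [-1.9, 0.3, 0.3]
width: 0.1
gripper_force: 0.7
```

```bash
cat > pan.py <<'E'
import sys;from h import *
from station import viewer,robot
s=robot.sense();S=cam(viewer,"scene");im=np.ascontiguousarray(viewer.capture("scene")[:,:,::-1])
cv2.imwrite(f"pics/{sys.argv[1]}.png",im)
h=cv2.cvtColor(im,cv2.COLOR_BGR2HSV);m=cv2.inRange(h,(0,120,20),(18,255,225))
c=np.deg2rad(-3.55);R2=np.array([[np.cos(c),np.sin(c)],[-np.sin(c),np.cos(c)]])
o=np.array([557.8,-43.3])
# keep only region inside fence/stop
reg=np.zeros_like(m);q=[(R2.T@np.array(b)+o) for b in((-130,-210),(-130,149),(123.5,149),(123.5,-210))]
cv2.fillPoly(reg,[np.int32(proj(S,[[*p,39] for p in q]))],255);m&=reg
m=cv2.morphologyEx(m,cv2.MORPH_OPEN,np.ones((3,3)))
n,l,st,ce=cv2.connectedComponentsWithStats(m);k=1+st[1:,4].argmax();print("comp",st[k],ce[k])
ct=max(cv2.findContours((l==k).astype(np.uint8),0,1)[0],key=cv2.contourArea)
ap=cv2.boxPoints(cv2.minAreaRect(ct)) 
P=cast(S,ap,42);print("board xy of corners",((P[:,:2]-o)@R2.T).round(1).tolist())
print("tcp board",(R2@(s["position"][:2]-o)).round(1),s["position"].round(1),s["ft_force"].round(1))
E
python3 pan.py p4
```

```text
comp [ 174  223   78   54 2977] [213.60799463 249.20826335]
board xy of corners [[81.3, -193.8], [-43.5, -198.0], [-17.1, -10.7], [103.1, -18.5]]
tcp board [ -34.4 -101.6] [ 517.2 -142.5    6. ] [-1.9  0.3  0.3]
```

{"fn": "servo_tool", "kwargs": {
  "motion": [
    {"dp":[-0.016,0,0],"turn":[0,0,0]},
    {"dp":[-0.032,0,0],"turn":[0,0,0]},
    {"dp":[-0.048,0,0],"turn":[0,0,0]},
    {"dp":[-0.064,0,0],"turn":[0,0,0]},
    {"dp":[-0.08,0,0],"turn":[0,0,0]},
    {"dp":[-0.096,0,0],"turn":[0,0,0]},
    {"dp":[-0.112,0,0],"turn":[0,0,0]},
    {"dp":[-0.124,0,0],"turn":[0,0,0]}
  ]
}}

```text
clock: 10.5
position: [547.9, -144.5, 5.9]
eef_rot: [-0.0, 0.031, 1.0, -0.0]
ft_force: [-5.4, -2.6, 2.0]
width: 0.4
gripper_force: 2.7
```

{"fn": "servo_tool", "kwargs": {
  "motion": [
    {"dp":[-0.005,0,0],"turn":[0,0,0]},
    {"dp":[-0.01,0,0],"turn":[0,0,0]},
    {"dp":[-0.014,0,0],"turn":[0,0,0]},
    {"dp":[-0.018,0,0],"turn":[0,0,0]},
    {"dp":[-0.021,0,0],"turn":[0,0,0]},
    {"dp":[-0.024,0,0],"turn":[0,0,0]},
    {"dp":[-0.027,0,0],"turn":[0,0,0]},
    {"dp":[-0.03,0,0],"turn":[0,0,0]}
  ]
}}

```text
clock: 11.5
position: [554.6, -145.3, 5.9]
eef_rot: [-0.001, 0.032, 0.999, -0.0]
ft_force: [-4.4, -1.4, 1.3]
width: -0.1
gripper_force: 2.2
```

```bash
python3 pan.py p5;python3 - <<'E'
import cv2
cv2.imwrite("pics/v5.png",cv2.resize(cv2.imread("pics/p5.png")[180:325,155:355],(800,580),interpolation=cv2.INTER_CUBIC))
E
```

```text
comp [ 173  238   77   49 3022] [212.17935142 262.05989411]
board xy of corners [[123.8, -185.0], [6.5, -202.1], [7.8, -13.2], [123.7, -8.1]]
tcp board [   3.2 -102. ] [ 554.6 -145.3    5.9] [-4.4 -1.4  1.3]
```

View pics/v5.png

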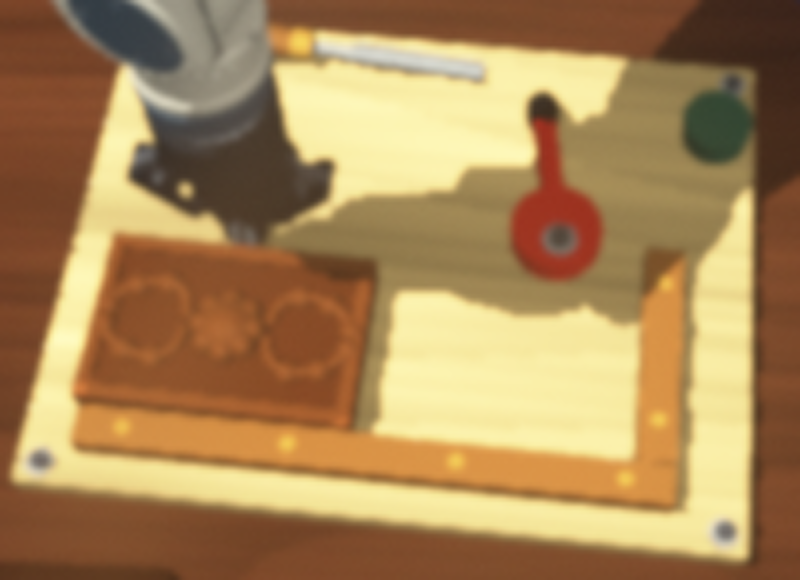

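Panel is squared up and almost at the fence: near edge (112,235)–(377,263), far edge hugging the fence. Now a little more, until the force rises.

{"fn": "servo_tool", "kwargs": {
  "motion": [
    {"dp":[-0.003,0,0],"turn":[0,0,0]},
    {"dp":[-0.005,0,0],"turn":[0,0,0]},
    {"dp":[-0.007,0,0],"turn":[0,0,0]},
    {"dp":[-0.009,0,0],"turn":[0,0,0]},
    {"dp":[-0.01,0,0],"turn":[0,0,0]},
    {"dp":[-0.011,0,0],"turn":[0,0,0]},
    {"dp":[-0.012,0,0],"turn":[0,0,0]},
    {"dp":[-0.012,0,0],"turn":[0,0,0]}
  ]
}}

```text
clock: 12.55
position: [555.8, -145.3, 5.8]
eef_rot: [-0.002, 0.032, 0.999, -0.0]
ft_force: [-13.4, -3.8, 7.1]
width: 0.2
gripper_force: 6.6
```

{"fn": "servo_tool", "kwargs": {
  "motion": [
    {"dp":[0.04,0,0],"turn":[0,0,0]},
    {"dp":[0.06,0,-0.05],"turn":[0,0,0.0]},
    {"dp":[0.06,0,-0.2],"turn":[0,0,0.1]},
    {"dp":[0.0,-0.1,-0.24],"turn":[0,0,0.21]},
    {"dp":[-0.06,-0.2,-0.24],"turn":[0,0,0.32]},
    {"dp":[-0.12,-0.3,-0.24],"turn":[0,0,0.43]},
    {"dp":[-0.2,-0.4,-0.24],"turn":[0,0,0.54]},
    {"dp":[-0.264,-0.492,-0.24],"turn":[0,0,0.65]}
  ]
}}

```text
clock: 13.55
position: [617.5, -273.0, 67.1]
eef_rot: [0.001, 0.518, 0.855, 0.0]
ft_force: [-0.4, 0.7, 0.2]
width: 0.3
gripper_force: 0.0
```

{"fn": "servo_tool", "kwargs": {
  "motion": [
    {"dp":[0,0,0],"turn":[0,0,0.11]},
    {"dp":[0,0,0],"turn":[0,0,0.22]},
    {"dp":[0,0,0],"turn":[0,0,0.33]},
    {"dp":[0,0,0.06],"turn":[0,0,0.35]},
    {"dp":[0,0,0.12],"turn":[0,0,0.35]},
    {"dp":[0,0,0.18],"turn":[0,0,0.35]},
    {"dp":[0,0,0.24],"turn":[0,0,0.35]},
    {"dp":[0,0,0.24],"turn":[0,0,0.35]}
  ]
}}

```text
clock: 14.55
position: [615.6, -271.5, 4.1]
eef_rot: [-0.001, 0.729, 0.685, -0.0]
ft_force: [-0.1, -0.3, 0.7]
width: -0.3
gripper_force: 0.0
```

```bash
python3 pan.py p6
```

```text
comp [ 174  239   76   48 2981] [212.34250252 262.45085542]
board xy of corners [[123.8, -183.5], [10.1, -200.0], [11.4, -13.6], [123.7, -8.6]]
tcp board [  71.9 -224.2] [ 615.6 -271.5    4.1] [-0.1 -0.3  0.7]
```

{"fn": "servo_tool", "kwargs": {
  "motion": [
    {"dp":[0.025,0,-0.006],"turn":[0,0,0]},
    {"dp":[0.05,0,-0.006],"turn":[0,0,0]},
    {"dp":[0.075,0,-0.006],"turn":[0,0,0]},
    {"dp":[0.1,0,-0.006],"turn":[0,0,0]},
    {"dp":[0.125,0,-0.006],"turn":[0,0,0]},
    {"dp":[0.15,0.002,-0.006],"turn":[0,0,0]},
    {"dp":[0.175,0.004,-0.006],"turn":[0,0,0]},
    {"dp":[0.2,0.006,-0.006],"turn":[0,0,0]}
  ]
}}

```text
clock: 15.6
position: [621.0, -221.9, 7.4]
eef_rot: [-0.0, 0.729, 0.684, -0.0]
ft_force: [-1.3, -2.1, 0.8]
width: -0.2
gripper_force: 1.0
```

{"fn": "servo_tool", "kwargs": {
  "motion": [
    {"dp":[0.025,0.001,0],"turn":[0,0,0]},
    {"dp":[0.05,0.002,0],"turn":[0,0,0]},
    {"dp":[0.075,0.003,0],"turn":[0,0,0]},
    {"dp":[0.1,0.004,0],"turn":[0,0,0]},
    {"dp":[0.125,0.005,0],"turn":[0,0,0]},
    {"dp":[0.15,0.006,0],"turn":[0,0,0]},
    {"dp":[0.175,0.007,0],"turn":[0,0,0]},
    {"dp":[0.2,0.008,0],"turn":[0,0,0]}
  ]
}}

```text
clock: 16.6
position: [626.3, -172.0, 7.5]
eef_rot: [0.0, 0.729, 0.685, -0.0]
ft_force: [-1.8, -0.9, -1.4]
width: 0.3
gripper_force: 1.0
```

```bash
python3 pan.py p7
```

```text
comp [ 204  242   75   48 2956] [242.01792963 265.42997294]
board xy of corners [[123.7, -109.7], [11.2, -121.3], [12.4, 60.5], [123.7, 61.0]]
tcp board [  76.4 -124.3] [ 626.3 -172.     7.5] [-1.8 -0.9 -1.4]
```

{"fn": "servo_tool", "kwargs": {
  "motion": [
    {"dp":[0.025,0,0],"turn":[0,0,0]},
    {"dp":[0.05,0,0],"turn":[0,0,0]},
    {"dp":[0.075,0.001,0],"turn":[0,0,0]},
    {"dp":[0.1,0.001,0],"turn":[0,0,0]},
    {"dp":[0.125,0.001,0],"turn":[0,0,0]},
    {"dp":[0.15,0.002,0],"turn":[0,0,0]},
    {"dp":[0.175,0.002,0],"turn":[0,0,0]},
    {"dp":[0.2,0.002,0],"turn":[0,0,0]}
  ]
}}

```text
clock: 17.65
position: [629.9, -122.1, 7.5]
eef_rot: [-0.0, 0.729, 0.685, -0.0]
ft_force: [-1.2, -2.0, -0.0]
width: 0.1
gripper_force: 1.1
```

{"fn": "servo_tool", "kwargs": {
  "motion": [
    {"dp":[0.02,0,0],"turn":[0,0,0]},
    {"dp":[0.04,0,0],"turn":[0,0,0]},
    {"dp":[0.06,0.001,0],"turn":[0,0,0]},
    {"dp":[0.08,0.001,0],"turn":[0,0,0]},
    {"dp":[0.1,0.001,0],"turn":[0,0,0]},
    {"dp":[0.115,0.002,0],"turn":[0,0,0]},
    {"dp":[0.13,0.002,0],"turn":[0,0,0]},
    {"dp":[0.14,0.002,0],"turn":[0,0,0]}
  ]
}}

```text
clock: 18.65
position: [632.6, -87.4, 7.4]
eef_rot: [-0.0, 0.729, 0.685, 0.0]
ft_force: [-1.1, -1.5, 0.8]
width: -0.1
gripper_force: 0.9
```

```bash
python3 pan.py p8
```

```text
comp [ 239  242   74   52 3059] [277.30336711 268.36580582]
board xy of corners [[123.7, -25.2], [-10.0, -32.4], [-8.5, 151.2], [123.6, 145.3]]
tcp board [ 77.4 -39.4] [632.6 -87.4   7.4] [-1.1 -1.5  0.8]
```

{"fn": "servo_tool", "kwargs": {
  "motion": [
    {"dp":[0.005,0,0],"turn":[0,0,0]},
    {"dp":[0.01,0,0],"turn":[0,0,0]},
    {"dp":[0.015,0,0],"turn":[0,0,0]},
    {"dp":[0.019,0,0],"turn":[0,0,0]},
    {"dp":[0.023,0,0],"turn":[0,0,0]},
    {"dp":[0.026,0,0],"turn":[0,0,0]},
    {"dp":[0.028,0,0],"turn":[0,0,0]},
    {"dp":[0.03,0,0],"turn":[0,0,0]}
  ]
}}

```text
clock: 19.7
position: [633.1, -80.2, 7.5]
eef_rot: [0.0, 0.729, 0.685, 0.0]
ft_force: [0.8, -0.4, -0.7]
width: 0.0
gripper_force: 0.5
```

{"fn": "servo_tool", "kwargs": {
  "motion": [
    {"dp":[0.002,0,0],"turn":[0,0,0]},
    {"dp":[0.004,0,0],"turn":[0,0,0]},
    {"dp":[0.006,0,0],"turn":[0,0,0]},
    {"dp":[0.007,0,0],"turn":[0,0,0]},
    {"dp":[0.008,0,0],"turn":[0,0,0]},
    {"dp":[0.009,0,0],"turn":[0,0,0]},
    {"dp":[0.01,0,0],"turn":[0,0,0]},
    {"dp":[0.01,0,0],"turn":[0,0,0]}
  ]
}}

```text
clock: 20.7
position: [633.1, -78.2, 7.5]
eef_rot: [0.0, 0.729, 0.684, -0.0]
ft_force: [-1.3, -5.9, -0.4]
width: 0.1
gripper_force: 2.6
```

{"fn": "servo_tool", "kwargs": {
  "motion": [
    {"dp":[0.001,0,0],"turn":[0,0,0]},
    {"dp":[0.002,0,0],"turn":[0,0,0]},
    {"dp":[0.003,0,0],"turn":[0,0,0]},
    {"dp":[0.004,0,0],"turn":[0,0,0]},
    {"dp":[0.005,0,0],"turn":[0,0,0]},
    {"dp":[0.006,0,0],"turn":[0,0,0]},
    {"dp":[0.006,0,0],"turn":[0,0,0]},
    {"dp":[0.006,0,0],"turn":[0,0,0]}
  ]
}}

```text
clock: 21.7
position: [633.0, -78.1, 7.5]
eef_rot: [0.001, 0.729, 0.684, -0.001]
ft_force: [-2.2, -11.6, 0.0]
width: -0.3
gripper_force: 5.7
```

```bash
python3 pan.py p9
python3 - <<'E'
import cv2
cv2.imwrite("pics/v9.png",cv2.resize(cv2.imread("pics/p9.png")[200:310,215:345],(780,600),interpolation=cv2.INTER_CUBIC))
E
```

```text
comp [ 243  242   71   52 2944] [279.81012228 268.61039402]
board xy of corners [[125.1, -15.5], [-8.5, -23.1], [-8.8, 151.8], [123.5, 146.9]]
tcp board [ 77.2 -30.1] [633.  -78.1   7.5] [ -2.2 -11.6   0. ]
```

View pics/v9.png

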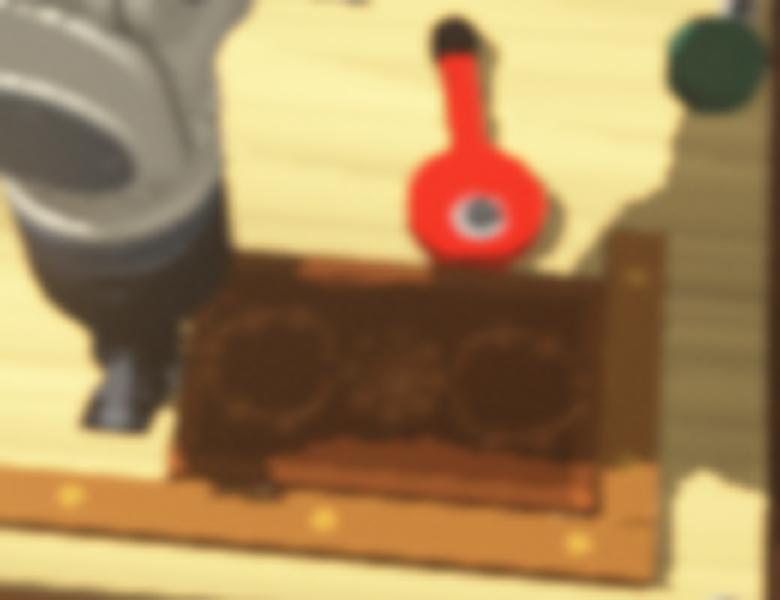

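The panel is home: far edge along the fence, left end against the stop at crop (600,290–510), force 11.6 N. Next I back off and carry the shut fingers over to the left side of the lever.

{"fn": "servo_tool", "kwargs": {
  "motion": [
    {"dp":[-0.04,0,0],"turn":[0,0,0]},
    {"dp":[-0.08,0,-0.04],"turn":[0,0,0]},
    {"dp":[-0.08,-0.02,-0.24],"turn":[0,0,0]},
    {"dp":[0.05,-0.15,-0.32],"turn":[0,0,-0.03]},
    {"dp":[0.2,-0.28,-0.32],"turn":[0,0,-0.06]},
    {"dp":[0.35,-0.42,-0.32],"turn":[0,0,-0.09]},
    {"dp":[0.49,-0.54,-0.32],"turn":[0,0,-0.11]},
    {"dp":[0.602,-0.641,-0.32],"turn":[0,0,-0.11]}
  ]
}}

```text
clock: 22.75
position: [481.9, 85.3, 88.4]
eef_rot: [0.0, 0.667, 0.745, 0.001]
ft_force: [0.1, -0.3, 0.3]
width: 0.0
gripper_force: 0.0
```

{"fn": "servo_tool", "kwargs": {
  "motion": [
    {"dp":[0,0,0],"turn":[0,0,0]},
    {"dp":[0,0,0.06],"turn":[0,0,0]},
    {"dp":[0,0,0.13],"turn":[0,0,0]},
    {"dp":[0,0,0.2],"turn":[0,0,0]},
    {"dp":[0,0,0.26],"turn":[0,0,0]},
    {"dp":[0,0,0.3],"turn":[0,0,0]},
    {"dp":[0,0,0.32],"turn":[0,0,0]},
    {"dp":[0,0,0.32],"turn":[0,0,0]}
  ]
}}

```text
clock: 23.75
position: [483.0, 83.9, 7.5]
eef_rot: [-0.0, 0.667, 0.745, 0.0]
ft_force: [0.1, -0.1, -0.6]
width: 0.6
gripper_force: 0.0
```

```bash
cat > arc.py <<'E'
import sys;from h import *
from station import robot
a0,a1,back0,back1=map(float,sys.argv[1:5]);r=65;P=np.array([551,53.5])
s=robot.sense();M=rot(s["eef_rot"]);p=s["position"]
ty=np.degrees(np.arctan2(M[1,1],M[0,1]));print(p.round(1),s["ft_force"].round(1),"lever-line yaw",ty)
for k in range(1,9):
    f=np.deg2rad(a0+(a1-a0)*k/8);b=back0+(back1-back0)*k/8
    q=P+r*np.array([np.cos(f),np.sin(f)])-b*np.array([-np.sin(f),np.cos(f)])
    d=M.T@np.r_[q-p[:2],0]/250
    print(d[:2].round(3),round(-(np.degrees(f)-180-ty)/90,3))
E
python3 arc.py 186.3 196.3 36 19; python3 look.py 10
python3 - <<'E'
import cv2
cv2.imwrite("pics/v10.png",cv2.resize(cv2.imread("pics/s10.png")[180:290,235:365],(780,600),interpolation=cv2.INTER_CUBIC))
E
```

```text
[483.   83.9   7.5] [ 0.1 -0.1 -0.6] lever-line yaw 6.291175692796092
[-0.021 -0.006] -0.014
[-0.035 -0.008] -0.028
[-0.05 -0.01] -0.042
[-0.064 -0.012] -0.056
[-0.078 -0.013] -0.07
[-0.093 -0.013] -0.083
[-0.107 -0.013] -0.097
[-0.121 -0.012] -0.111
```

View pics/v10.png

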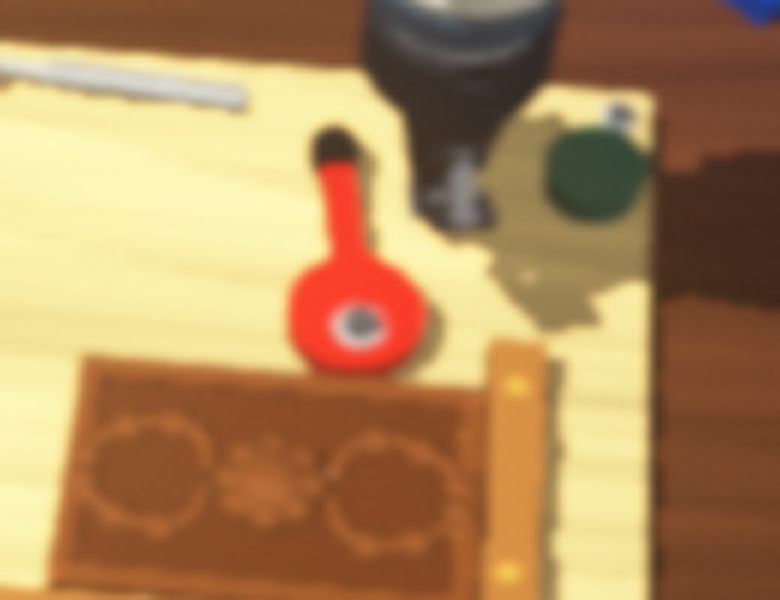

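The fingertip is at (465,225), left of the lever bar (345,210), with the panel snug in the corner of fence and stop. Now I sweep the lever.

{"fn": "servo_tool", "kwargs": {
  "motion": [
    {"dp":[-0.021,-0.006,0],"turn":[0,0,-0.014]},
    {"dp":[-0.035,-0.008,0],"turn":[0,0,-0.028]},
    {"dp":[-0.05,-0.01,0],"turn":[0,0,-0.042]},
    {"dp":[-0.064,-0.012,0],"turn":[0,0,-0.056]},
    {"dp":[-0.078,-0.013,0],"turn":[0,0,-0.07]},
    {"dp":[-0.093,-0.013,0],"turn":[0,0,-0.083]},
    {"dp":[-0.107,-0.013,0],"turn":[0,0,-0.097]},
    {"dp":[-0.121,-0.012,0],"turn":[0,0,-0.111]}
  ]
}}

```text
clock: 24.85
position: [482.8, 53.6, 7.4]
eef_rot: [-0.0, 0.599, 0.801, -0.0]
ft_force: [-1.7, 1.4, 0.0]
width: 0.4
gripper_force: 1.1
```

```bash
python3 arc.py 196.3 218 19 19
```

```text
[482.8  53.6   7.4] [-1.7  1.4  0. ] lever-line yaw 16.377798283734556
[-0.013 -0.002] -0.029
[-0.026 -0.004] -0.059
[-0.038 -0.007] -0.09
[-0.051 -0.008] -0.12
[-0.064 -0.009] -0.15
[-0.077 -0.009] -0.18
[-0.089 -0.009] -0.21
[-0.102 -0.008] -0.24
```

{"fn": "servo_tool", "kwargs": {
  "motion": [
    {"dp":[-0.013,-0.002,0],"turn":[0,0,-0.029]},
    {"dp":[-0.026,-0.004,0],"turn":[0,0,-0.059]},
    {"dp":[-0.038,-0.007,0],"turn":[0,0,-0.09]},
    {"dp":[-0.051,-0.008,0],"turn":[0,0,-0.12]},
    {"dp":[-0.064,-0.009,0],"turn":[0,0,-0.15]},
    {"dp":[-0.077,-0.009,0],"turn":[0,0,-0.18]},
    {"dp":[-0.089,-0.009,0],"turn":[0,0,-0.21]},
    {"dp":[-0.102,-0.008,0],"turn":[0,0,-0.24]}
  ]
}}

```text
clock: 25.85
position: [488.1, 28.4, 7.3]
eef_rot: [-0.0, 0.438, 0.899, -0.0]
ft_force: [-2.5, 0.3, 0.5]
width: 0.1
gripper_force: 1.1
```

```bash
python3 arc.py 218 242 19 19
```

```text
[488.1  28.4   7.3] [-2.5  0.3  0.5] lever-line yaw 38.021674964741464
[-0.014 -0.003] -0.033
[-0.027 -0.006] -0.066
[-0.041 -0.009] -0.1
[-0.056 -0.01 ] -0.133
[-0.07  -0.011] -0.166
[-0.084 -0.011] -0.2
[-0.098 -0.01 ] -0.233
[-0.112 -0.008] -0.266
```

{"fn": "servo_tool", "kwargs": {
  "motion": [
    {"dp":[-0.014,-0.003,0],"turn":[0,0,-0.033]},
    {"dp":[-0.027,-0.006,0],"turn":[0,0,-0.066]},
    {"dp":[-0.041,-0.009,0],"turn":[0,0,-0.1]},
    {"dp":[-0.056,-0.01,0],"turn":[0,0,-0.133]},
    {"dp":[-0.07,-0.011,0],"turn":[0,0,-0.166]},
    {"dp":[-0.084,-0.011,0],"turn":[0,0,-0.2]},
    {"dp":[-0.098,-0.01,0],"turn":[0,0,-0.233]},
    {"dp":[-0.112,-0.008,0],"turn":[0,0,-0.266]}
  ]
}}

```text
clock: 26.85
position: [503.7, 4.9, 7.3]
eef_rot: [-0.0, 0.242, 0.97, -0.0]
ft_force: [-1.9, -0.4, 0.5]
width: 0.0
gripper_force: 1.1
```

```bash
python3 arc.py 242 251 19 19
```

```text
[503.7   4.9   7.3] [-1.9 -0.4  0.5] lever-line yaw 61.961667892876136
[-0.005 -0.001] -0.013
[-0.01  -0.002] -0.025
[-0.015 -0.003] -0.038
[-0.021 -0.005] -0.05
[-0.026 -0.006] -0.063
[-0.031 -0.007] -0.075
[-0.036 -0.007] -0.088
[-0.042 -0.008] -0.1
```

{"fn": "servo_tool", "kwargs": {
  "motion": [
    {"dp":[-0.005,-0.001,0],"turn":[0,0,-0.013]},
    {"dp":[-0.01,-0.002,0],"turn":[0,0,-0.025]},
    {"dp":[-0.015,-0.003,0],"turn":[0,0,-0.038]},
    {"dp":[-0.021,-0.005,0],"turn":[0,0,-0.05]},
    {"dp":[-0.026,-0.006,0],"turn":[0,0,-0.063]},
    {"dp":[-0.031,-0.007,0],"turn":[0,0,-0.075]},
    {"dp":[-0.034,-0.007,0],"turn":[0,0,-0.085]},
    {"dp":[-0.036,-0.007,0],"turn":[0,0,-0.09]}
  ]
}}

```text
clock: 27.85
position: [511.0, -0.6, 7.4]
eef_rot: [-0.0, 0.174, 0.985, -0.0]
ft_force: [-2.9, -0.3, -0.4]
width: 0.1
gripper_force: 1.4
```

Still light. I continue in small steps along the finger's pushing direction until the force rises.

{"fn": "servo_tool", "kwargs": {
  "motion": [
    {"dp":[-0.003,0,0],"turn":[0,0,-0.004]},
    {"dp":[-0.006,-0.001,0],"turn":[0,0,-0.008]},
    {"dp":[-0.008,-0.001,0],"turn":[0,0,-0.012]},
    {"dp":[-0.01,-0.001,0],"turn":[0,0,-0.016]},
    {"dp":[-0.012,-0.001,0],"turn":[0,0,-0.018]},
    {"dp":[-0.014,-0.001,0],"turn":[0,0,-0.02]},
    {"dp":[-0.015,-0.001,0],"turn":[0,0,-0.022]},
    {"dp":[-0.016,-0.001,0],"turn":[0,0,-0.022]}
  ]
}}

```text
clock: 28.85
position: [512.7, -1.8, 7.2]
eef_rot: [-0.002, 0.157, 0.988, -0.0]
ft_force: [-12.0, 0.9, 3.7]
width: 0.2
gripper_force: 5.5
```

{"fn": "servo_tool", "kwargs": {
  "motion": [
    {"dp":[-0.001,0,0],"turn":[0,0,0]},
    {"dp":[-0.002,0,0],"turn":[0,0,0]},
    {"dp":[-0.003,0,0],"turn":[0,0,0]},
    {"dp":[-0.004,0,0],"turn":[0,0,0]},
    {"dp":[-0.005,0,0],"turn":[0,0,0]},
    {"dp":[-0.006,0,0],"turn":[0,0,0]},
    {"dp":[-0.006,0,0],"turn":[0,0,0]},
    {"dp":[-0.006,0,0],"turn":[0,0,0]}
  ]
}}

```text
clock: 29.85
position: [513.2, -2.0, 7.1]
eef_rot: [-0.003, 0.157, 0.988, -0.0]
ft_force: [-14.6, 0.7, 7.4]
width: -0.1
gripper_force: 7.0
```

{"fn": "servo_tool", "kwargs": {
  "motion": [
    {"dp":[-0.001,0,0],"turn":[0,0,0]},
    {"dp":[-0.002,0,0],"turn":[0,0,0]},
    {"dp":[-0.003,0,0],"turn":[0,0,0]},
    {"dp":[-0.004,0,0],"turn":[0,0,0]},
    {"dp":[-0.005,0,0],"turn":[0,0,0]},
    {"dp":[-0.006,0,0],"turn":[0,0,0]},
    {"dp":[-0.006,0,0],"turn":[0,0,0]},
    {"dp":[-0.006,0,0],"turn":[0,0,0]}
  ]
}}

```text
clock: 30.85
position: [513.7, -2.3, 7.0]
eef_rot: [-0.003, 0.157, 0.988, -0.0]
ft_force: [-18.0, 2.1, 9.1]
width: -0.3
gripper_force: 8.7
```

Force rises with almost no motion, so it is hard against the stop. I back off and rise clear.

{"fn": "servo_tool", "kwargs": {
  "motion": [
    {"dp":[0.02,0,0],"turn":[0,0,0]},
    {"dp":[0.06,0,0],"turn":[0,0,0]},
    {"dp":[0.1,0,0],"turn":[0,0,0]},
    {"dp":[0.1,0,-0.1],"turn":[0,0,0]},
    {"dp":[0.1,0,-0.3],"turn":[0,0,0]},
    {"dp":[0.2,0,-0.5],"turn":[0,0,0]},
    {"dp":[0.3,0,-0.7],"turn":[0,0,0]},
    {"dp":[0.3,0,-0.7],"turn":[0,0,0]}
  ]
}}

```text
clock: 31.85
position: [446.8, 20.7, 186.3]
eef_rot: [0.004, 0.157, 0.988, 0.0]
ft_force: [0.5, 0.1, -0.6]
width: -0.2
gripper_force: 0.0
```

```bash
python3 pan.py p11
python3 - <<'E'
from h import *
from station import viewer,robot
S=cam(viewer,"scene");im=cv2.imread("pics/p11.png");old=cv2.imread("pics/scene0.png")
h=cv2.cvtColor(im,cv2.COLOR_BGR2HSV)
c=np.deg2rad(-3.55);R2=np.array([[np.cos(c),np.sin(c)],[-np.sin(c),np.cos(c)]]);o=np.array([557.8,-43.3])
tob=lambda uv,z:(cast(S,uv,z)[:,:2]-o)@R2.T
m=(cv2.inRange(h,(0,190,90),(7,255,255))|cv2.inRange(h,(173,190,90),(180,255,255)))
m[:190]=0;m[320:]=0;m[:,:200]=0;m[:,330:]=0
ys,xs=np.nonzero(m);B=tob(np.c_[xs,ys],39);d=B-[-13,95];r=np.hypot(*d.T);k=(r>48)&(r<95)
print("lever",k.sum(),"joint",np.deg2rad(np.degrees(np.arctan2(*d[k].mean(0)[::-1]))%360-175))
u=lambda b,z=42:proj(S,[[*(R2.T@np.array(b)+o),z]])[0]
for n,a,b in(("near",(15,-20),(15,40)),("right",(15,-20),(125,-20)),("left",(40,150),(125,150)),("far",(125,-20),(125,150))):
    l,q=edge(im,u(a),u(b),3);print(n,tob(l,42).round(1).tolist(),q)
for n,(x0,y0,x1,y1) in {"tin":(320,200,350,225),"gouge":(185,178,280,202)}.items():
    print(n,np.abs(im[y0:y1,x0:x1].astype(int)-old[y0:y1,x0:x1]).mean())
E
```

```text
comp [ 244  244   70   50 2894] [279.38597097 268.86109191]
board xy of corners [[123.7, -14.5], [-3.7, -20.6], [-2.4, 152.4], [123.6, 146.7]]
tcp board [-114.7   57. ] [446.8  20.7 186.3] [ 0.5  0.1 -0.6]
lever 72 joint 1.4354039345334058
near [[13.1, -20.1], [13.7, 40.0]] 0.9
right [[15.3, -16.1], [125.2, -16.6]] 0.875
left [[39.7, 156.7], [124.7, 156.4]] 0.975
far [[126.2, -19.9], [126.1, 149.9]] 0.825
tin 41.71333333333333
gouge 12.83859649122807
```

```bash
python3 -c "
from station import workorder
print(workorder.finish_job())"
```

```text
the job is handed in; nothing more can be done
None
```

The job is handed in: the panel was pushed flush to the fence and up against the stop, the cam lever turned to about 1.43 rad (hard stop at 18 N), and the arm left clear at 31.9 s of the 64 s; on the first push the fingertips passed over the panel without touching it.

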